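Pin the swing arm of the dripper stand

ROBOT

A 6-joint arm with a two-finger parallel gripper is mounted at the origin on a cart in front of the work surface, level with it; the furniture and walls round the work are solid. World frame = base frame: x ahead of the robot, y to its left, z up, the work surface at z = 0. Lengths are in mm, angles in rad, forces in N, time in s.
With the tool pointing down it reaches from about 300 to 775 mm from the base axis. Payload 14.6 kg.
Tool frame: the origin (TCP) lies between the finger pads; the fingertips stand manip.tip_reach ahead of it and the grasp point (between the pads) lies 5 mm behind it (manip.tip_reach is the distance from the TCP to the fingertips, in mm); z points along the fingers, y is the line along which they close (so a half turn about z gives the same grasp; the last joint's range is limited). The gripper opens to 94 mm and grips with 3 to 60 N. Pads are 16 mm wide; open, the fingers measure 119 mm over their backs; the gripper's body (75 mm by 177 mm) begins 78 mm behind the grasp point.
Start: joints at [-1.253, 0.3, 1.521, -0, 1.321, -0.067], TCP at [206.448, -509.773, 219.446] pointing down, gripper open.
Joint ranges: [-3.03, 3.03], [-0.79, 2.21], [0.23, 2.52], [-1.04, 4.18], [0, 3.07], [-2.55, 2.55]. Speed limits (rad/s): [2.22, 2.22, 2.57, 3.14, 3.14, 3.14].

INTERFACE

Orientations are given as [roll, pitch, yaw] about the fixed x, y, z axes, in that order (R = Rz(yaw) Ry(pitch) Rx(roll)).
In Python, from cell import manip gives the robot as it stands. The module is installed in compiled form; this text tells all that it offers.
- The arm moves only by the shell command python3 -m creep 'ROWS' [FORCE]. ROWS is JSON, a list of rows, each a list of 3 entries, a list of its own where there are three numbers: the opening, from -1 (shut) to 1 (fully open), then the shift along the tool's x, y, z in cm, then the turn about the tool's z in units of 5 degrees (1.0 is 5 degrees). In form: [[grip, [tx, ty, tz], roll], ...]. A call has 1 to 12 rows; each row is the pose to reach, as a shift and turn from the pose commanded when the call began, along the tool's axes at that moment; what a row does not reach only later rows make up. A row lasts 1/10 s, in which the tool goes at most 50 mm and 8.59 degrees, less where a joint would pass 70% of its speed; a pose out of reach is approached as far as the arm can. A call with a gripper value outside its range is refused whole. The fingers move at their own pace and stop on an object; FORCE is the grip in N (left out, the last holds). Time passes only in rows, so rows that repeat a pose let the fingers close. It gives the time, the measured TCP pose, the force, the opening and the grip force at its end, in the units of the state.
- manip.read_state(): the state, without advancing time (a new reading comes with each control period).
- manip.camera(name): name is "scene" or "top" or "wrist"; returns the picture (400x640x3 uint8, red, green, blue); there is no depth.
- manip.camera_params(name): a dict with "fovy" (degrees; the focal length in pixels is half the picture's height over the tangent of half this angle, whatever the lens; pixels are square), "cx", "cy" (the principal point, pixels), "origin" and "attitude" of the camera in the world. Camera axes: x right, y down, z forward; pixel columns grow to the right and rows downward; lengths in mm; the calibration is good to about 2 mm. A picture is of the moment at which its call begins: read the wrist's pose just before it. camera_params takes no time and is no camera call; for the wrist camera it gives the pose at the moment of the call.
- manip.sign_off(): hands the job in; it is judged then, once.
The state is a dict: "clock": time; "joints": joint angles; "qd": joint speeds; "effort": joint torques, N m; "eef_pos": TCP position; "eef_rot": TCP orientation; "wrist_force": force on the tool from outside, world axes, zero at the start; "moment": the same for the moment, N m; "finger_gap": finger opening in mm; "finger_force": force on a finger pad.
Only numpy, scipy, OpenCV 4.12 (cv2) and the standard library are available. Lean on these libraries where they do the work, as an engineer would, in place of code of your own. Each camera call takes 0.05 s, during which the arm holds its last target. There are 200 camera calls.

TASK

Re-hang the swing arm of the coffee dripper stand: take the headed pin from its wooden rest, put it down through the eye of the arm, and use it to feel for the hidden hole in the knuckle below, drawing the arm along until both holes line up. Then push the pin gently home until its collar lies flush on the eye, and let go with the arm still lying flat on the stand. Never press hard, and leave the things round about where they are.

Things in the scene. Friction and masses are not known exactly. Their poses are not given: they have to be found in the camera images.
- stand: Fixed dripper stand: oak board 120 x 260 x 14 mm; origin on its underside below the nominal pivot, z up. At the pivot a clamped steel pedestal carries a level knuckle plate 66 x 60 x 16 mm, top 75 mm up, with an 11.5 mm through hole, hollow beneath. 95 mm from the pivot along +y a rest post with a crossbar (90 mm along x, top 75 mm up). The pin pressing stand or arm over 40 N scores it.
- stand_pivot (a point): Nominal pivot on the level of the knuckle plate's top, 75 mm up; axes as the stand's. The pedestal is set in slots: the real hole lies anywhere up to 9 mm either way along the stand's x and 5 mm along its y from here; this shift is not measured, and the arm's eye covers the hole. Steel on steel hardly gives: force rises within a fraction of a millimetre.
- swing_arm: Loose steel arm, 0.2 to 0.4 kg, lying flat on knuckle plate and crossbar; slides under a sideways push of 1 to 3 N. Eye 60 mm across, 14 mm thick, 12.5 mm through hole; a bar 24 mm wide, 10 mm thick runs along +y to a ring 84 mm across, centred 150 mm from the eye. Origin at centre of the eye's underside, z up. At first the eye is up to 9 mm in x and y off the nominal pivot.
- eye_top (a point): Centre of the mouth of the eye's hole, on its upper face, 14 mm above the arm's origin. Axes as the arm's.
- pin: Loose steel pin, 60 to 105 g, upright in its rest. From the tip up: shank 10 mm in diameter, 50 mm long (last 1 mm tapered to 8.4 mm); collar 20 mm in diameter, 4 mm thick; round grip knob 14 mm in diameter, 30 mm tall (54 to 84 mm above the tip). Origin at the centre of the tip, z along the pin to the knob.
- pin_tip (a point): Centre of the pin's lower end (the pin's origin).
- pin_collar (a point): Point on the pin's axis at the underside of its collar, 50 mm above the tip.
- pin_rest: Fixed oak block 56 x 56 mm, 60 mm high, with a 14 mm upright hole in which the pin stands, its collar on the block's top and its tip 10 mm above the worktop. Origin at the centre of the block's underside. It stands to the right or to the left of the stand.
- nut_butter: Bystander: tan jar 68 mm across, 90 mm tall; origin under its centre. It stands on the other side of the stand from the pin rest.
- mug_staff: Bystander: white mug 82 mm across, 100 mm tall, behind and right of the stand; origin under its centre.
- shot_glass_a: Bystander: small glass 48 mm across, 60 mm tall, behind the stand; origin under its centre.
- shot_glass_b: Bystander: small glass 48 mm across, 60 mm tall, in front and right of the stand; origin under its centre.
- cocoa_shaker: Bystander: shaker jar 44 mm across, 109 mm tall, behind and left of the stand; origin under its centre.

How it is judged:
By the outcome, as a careful person would: the job done as asked, in the order asked, and still so for the second after the job is handed in, with the robot touching nothing.
It also fails if it takes over 72 s, if anything falls off the work surface, if the arm or the gripper's body presses on something with over 40 N, if the wrist force passes 120 N, or if a joint passes its speed limit or range.

## Working session

There is one attempt and no reset: what is moved stays moved. The work goes in short steps, Python scripts to look and compute and a shell command to move; the robot and the scene stay as the last step left them, time stands still between calls to the robot, and variables do not carry over. Pictures are saved under pics/ and viewed, at most 10 in all, crops included, and the job is handed in when it is done.

```bash
mkdir -p pics; python3 - <<'E'
from cell import manip
import cv2
for n in("scene","top"):
    cv2.imwrite(f"pics/{n}0.png",manip.camera(n)[:,:,::-1]); print(n,manip.camera_params(n))
print(manip.read_state(),manip.tip_reach)
E
```

```text
scene {'fovy': 49.65281158431088, 'cx': 326.3157501409608, 'cy': 193.2741951141002, 'origin': array([-306.34937417,  680.55664822,  620.20492438]), 'attitude': array([-2.0232876 , -0.01251016, -2.23948351])}
top {'fovy': 56.60490017721542, 'cx': 309.89941860361944, 'cy': 191.3843356983754, 'origin': array([360.75824958,  12.68522868, 902.40802994]), 'attitude': array([-2.90217869, -0.0045462 , -1.5159363 ])}
{'clock': 0.1, 'joints': array([-1.25258932e+00,  3.00411588e-01,  1.52150294e+00,  1.63306983e-05,
        1.32068467e+00, -6.65766285e-02]), 'qd': array([-3.00829570e-04, -1.06971248e-03, -1.62357319e-03, -5.24372850e-05,
        2.62900165e-04,  1.41196615e-03]), 'effort': array([ 1.44274949e-03, -5.32648516e+01, -3.53283012e+01,  7.10045197e-02,
        2.35166081e-02, -4.26889824e-05]), 'eef_pos': array([ 206.39407859, -509.57783245,  218.95201804]), 'eef_rot': array([-3.14058939e+00, -8.27463486e-05,  3.84779547e-01]), 'wrist_force': array([-0.22687774, -0.36406854, -1.13424246]), 'moment': array([ 0.02389308, -0.00188184,  0.01800736]), 'finger_force': 0.0, 'finger_gap': 93.94480081461217} 14.0
```

View pics/top0.png

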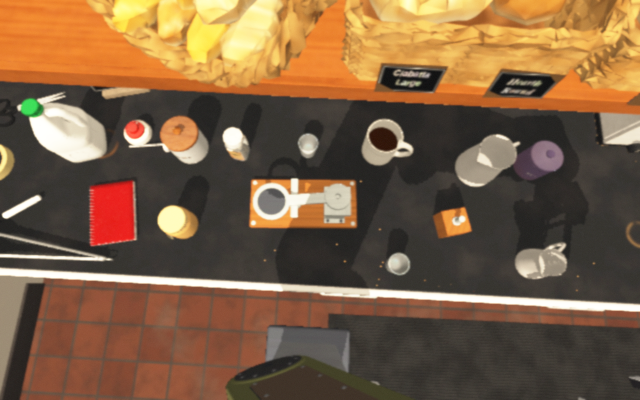

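View pics/scene0.png

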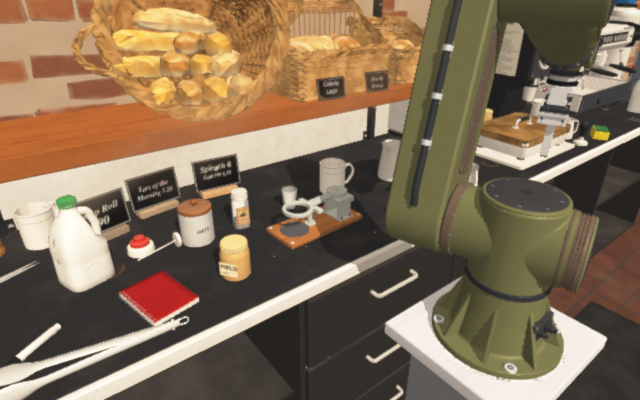

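The top view shows the stand around (303,203) with its eye near (338,200). The pin rest is at about (453,221), and the shot glass in front is at (398,264). I'll enlarge this area next.

```bash
cat > h.py <<'E'
import numpy as np
from scipy.spatial.transform import Rotation as R
from cell import manip
def cam(n):
    p=manip.camera_params(n); f=200/np.tan(np.radians(p["fovy"]/2)); return p,f,R.from_euler("xyz",p["attitude"]).as_matrix()
def ray(c,u,v,z):
    p,f,M=c; d=M@[(u-p["cx"])/f,(v-p["cy"])/f,1]; o=p["origin"]; return o+d*(z-o[2])/d[2]
def proj(c,X):
    p,f,M=c; q=M.T@(np.asarray(X)-p["origin"]); return f*q[0]/q[2]+p["cx"],f*q[1]/q[2]+p["cy"]
def totool(d,st=None):
    st=st or manip.read_state(); return R.from_euler("xyz",st["eef_rot"]).inv().apply(d)/10
E
python3 - <<'E'
import cv2
i=cv2.imread("pics/top0.png"); a=i[170:235,242:362]; b=i[195:245,425:480]
a=cv2.resize(a,None,fx=6.6,fy=6.6,interpolation=2)[:,:790]; b=cv2.resize(b,None,fx=3,fy=3,interpolation=2)
import numpy as np
o=np.zeros((600,800,3),np.uint8); o[:a.shape[0],:a.shape[1]]=a; o[435:585,:165]=b
cv2.imwrite("pics/c0.png",o)
E
```

```text
(no output)
```

View pics/c0.png

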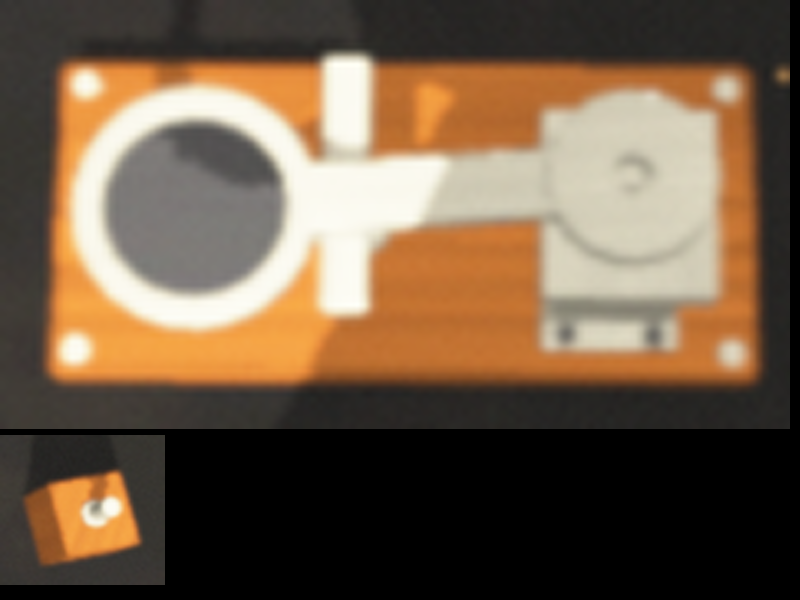

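The crop shows the eye hole at top-view pixel (337.8,196.2) and the ring centre at about (271.7,201.4). The knob top is at about (462.7,219) and the collar at (456.7,221.3).

```bash
python3 - <<'E'
from h import *
np.set_printoptions(precision=1,suppress=True)
c=cam("top")
P=lambda x,y,z:ray(c,242+x/6.6-.42,170+y/6.6-.42,z)
print("eye",P(632,173,89),"ring",P(195,207,85))
for q in[(62,65),(752,65),(760,383),(50,383)]: print("board",P(*q,14))
for q in[(541,300),(719,300),(541,110),(720,110)]: print("plate",P(*q,75))
print("bar",P(347,55,75),P(345,315,75))
Q=lambda x,y,z:ray(c,425+x/3-.33,195+(y-435)/3-.33,z)
print("knob",Q(113,507,94),"collar",Q(95,514,64),"rest",[Q(*q,60) for q in[(50,488),(120,471),(140,544),(70,560)]])
print(ray(c,398,256,60),ray(c,398,272,0))
st=manip.read_state(); M=R.from_euler("xyz",st["eef_rot"]).as_matrix(); print(M)
w=cam("wrist"); print(M.T@(w[0]["origin"]-st["eef_pos"]),M.T@w[2],w[1],w[0]["cx"],w[0]["cy"])
E
```

```text
eye [552.5 -42.3  89. ] ring [533.2 105.8  85. ]
board [599.8 168.1  14. ]
board [614.4 -90.9  14. ]
board [494.2 -96.9  14. ]
board [479.9 161.4  14. ]
plate [509.5 -13.8  75. ]
plate [512.8 -74.6  75. ]
plate [576.5 -10.7  75. ]
plate [580. -73.  75.]
bar [592.6  58.1  75. ] [500.5  52.8  75. ]
knob [ 515.  -319.2   94. ] collar [ 514.5 -317.6   64. ] rest [array([ 533.6, -285.3,   60. ]), array([ 550. , -339.8,   60. ]), array([ 494. , -352.5,   60. ]), array([ 478.9, -298.9,   60. ])]
[ 428.4 -185.3   60. ] [ 395.6 -199.3    0. ]
[[ 0.9  0.4 -0. ]
 [ 0.4 -0.9  0. ]
 [ 0.  -0.  -1. ]]
[  69.    -0.4 -164.8] [[-0.  -1.  -0.2]
 [ 1.  -0.   0. ]
 [-0.  -0.2  1. ]] 307.4450921976116 321.8289580969894 204.17737726818123
```

```bash
python3 - <<'E'
from h import *
st=manip.read_state(); print(totool(np.array([514.7,-318,150])-st["eef_pos"]), np.degrees(np.pi/2+.056-st["eef_rot"][2])/5)
E
```

```text
[35.7666918  -6.17765427  6.90436268] 14.232463908781849
```

```bash
python3 -m creep '[[1,[4,-0.7,0],-1.5],[1,[8,-1.4,0.5],-3],[1,[12,-2.1,1],-4.5],[1,[16,-2.8,2],-6],[1,[20,-3.5,3],-7.5],[1,[24,-4.2,4],-9],[1,[28,-4.9,5],-10.5],[1,[32,-5.5,6],-12],[1,[35.77,-6.18,6.9],-13.5],[1,[35.77,-6.18,6.9],-14.23],[1,[35.77,-6.18,6.9],-14.23],[1,[35.77,-6.18,6.9],-14.23]]' 40; python3 - <<'E'
from h import *
import cv2
print(manip.read_state()); c=cam("wrist"); cv2.imwrite("pics/w1.png",manip.camera("wrist")[:,:,::-1])
for z in(94,79,64): print(proj(c,[514.7,-318.4,z]))
E
```

```text
clock: 1.3
eef_pos: [514.5, -318.5, 150.4]
eef_rot: [-3.141, -0.0, 1.624]
wrist_force: [-0.5, 0.1, 0.7]
finger_gap: 94.2
finger_force: 0.0
{'clock': 1.3, 'joints': array([-6.14784116e-01,  4.82403463e-01,  1.43378172e+00, -8.21969282e-05,
        1.22567757e+00, -6.68032217e-01]), 'qd': array([-0.01176357, -0.0103956 ,  0.00070653,  0.00101851,  0.00096653,
        0.00146724]), 'effort': array([ 1.04436066e+00, -6.12462687e+01, -3.38321757e+01,  6.94309641e-02,
        5.65612188e-02, -2.00424884e-01]), 'eef_pos': array([ 514.46133184, -318.46324098,  150.36499631]), 'eef_rot': array([-3.14133270e+00, -1.06599206e-04,  1.62407223e+00]), 'wrist_force': array([-0.46085405,  0.07884301,  0.66274009]), 'moment': array([-0.00918129, -0.09068292,  0.02520481]), 'finger_force': 0.0, 'finger_gap': 94.17304251243283}
(np.float64(322.66421752434195), np.float64(223.21162678791242))
(np.float64(322.6328323579111), np.float64(217.5908512794549))
(np.float64(322.6049559599186), np.float64(212.59846178724098))
```

View pics/w1.png

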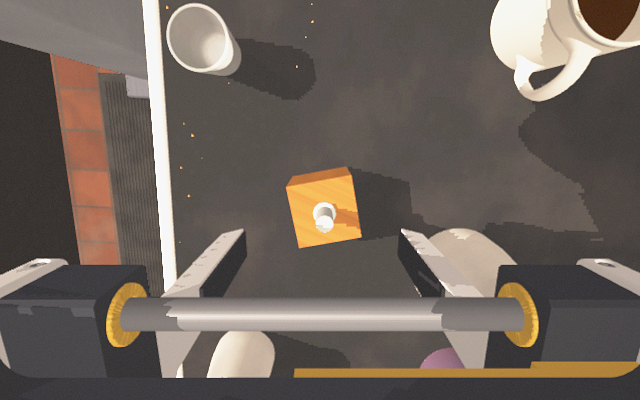

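The knob top is at (324,222) and the collar at (323,212), within 1 px of prediction. I'll descend and grip.

```bash
python3 -m creep '[[1,[0,0.04,2.5],0],[1,[0,0.04,5],0],[1,[0,0.04,6.4],0],[1,[0,0.04,6.8],0],[1,[0,0.04,6.8],0],[-0.4,[0,0.04,6.8],0],[-0.8,[0,0.04,6.8],0],[-1,[0,0.04,6.8],0],[-1,[0,0.04,6.8],0],[-1,[0,0.04,6.8],0],[-1,[0,0.04,6.8],0],[-1,[0,0.04,6.8],0]]' 20
```

```text
clock: 2.55
eef_pos: [515.2, -318.2, 82.4]
eef_rot: [-3.142, -0.0, 1.627]
wrist_force: [0.1, 0.9, -0.1]
finger_gap: 41.0
finger_force: 0.0
```

```bash
python3 -m creep '[[-1,[0,0,0],0],[-1,[0,0,0],0],[-1,[0,0,0],0],[-1,[0,0,0],0],[-1,[0,0,0],0],[-1,[0,0,0],0],[-1,[0,0,0],0],[-1,[0,0,0],0]]' 50
```

```text
clock: 3.35
eef_pos: [515.2, -318.2, 82.4]
eef_rot: [3.142, 0.0, 1.627]
wrist_force: [0.5, 0.3, -0.0]
finger_gap: 12.8
finger_force: 50.0
```

```bash
python3 -m creep '[[-1,[0,0,-3],0],[-1,[0,0,-7],0],[-1,[0,0,-11],0],[-1,[0,0,-11],0],[-1,[4,0.8,-11],0],[-1,[8.5,1.6,-11],0],[-1,[13,2.5,-11],0],[-1,[17.5,3.4,-11],0],[-1,[22,4.2,-11],0],[-1,[26,5,-11],0],[-1,[27.3,5.27,-11],0],[-1,[27.3,5.27,-11],0]]'; python3 - <<'E'
from h import *
import cv2
st=manip.read_state();print(st["eef_pos"],st["eef_rot"],st["wrist_force"]); c=cam("wrist"); i=manip.camera("wrist")[:,:,::-1]; np.savez("w2",**c[0]);cv2.imwrite("pics/w2.png",i)
x=st["eef_pos"]; print([proj(c,x+[0,0,-dz]) for dz in(72,22)], proj(c,[552.5,-42.3,89]))
cv2.imwrite("pics/w2.png",i); cv2.imwrite("pics/w2c.png",cv2.resize(i[90:350,180:460],None,fx=2.3,fy=2.3,interpolation=2))
E
```

```text
clock: 4.55
eef_pos: [552.5, -41.4, 191.8]
eef_rot: [-3.141, -0.0, 1.629]
wrist_force: [0.1, 0.2, -1.3]
finger_gap: 12.8
finger_force: 50.0
[552.48945759 -41.40854999 191.82637796] [-3.14068705e+00 -1.12774315e-04  1.62903350e+00] [ 0.05250054  0.22991385 -1.28126335]
[(np.float64(322.3826894355915), np.float64(217.4299772189813)), (np.float64(322.3924834567521), np.float64(239.28207125765812))] (np.float64(322.33217587588314), np.float64(208.7389961911939))
```

View pics/w2c.png

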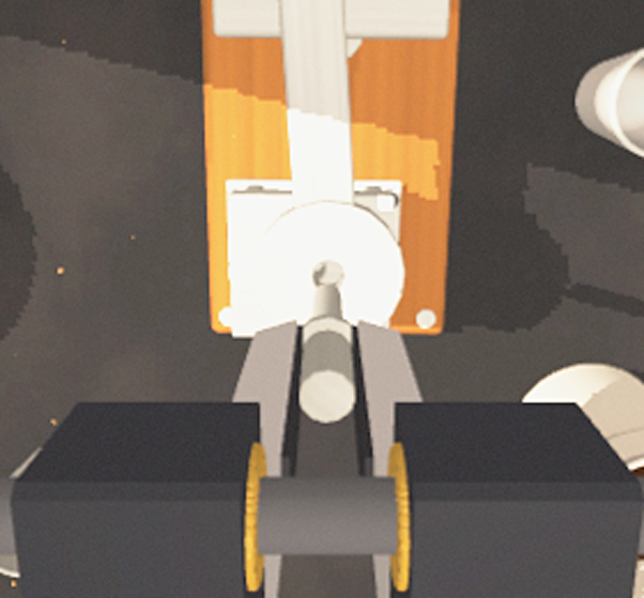

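The hole is at crop (328,273), full (322.3,209). The pin tip is upright just below it in the image. The plate corners are at crop (227,180), (402,180) and (232,335).

```bash
python3 -m creep '[[-1,[-0.1,0,1],0],[-1,[-0.1,0,2],0],[-1,[-0.1,0,2.6],0],[-1,[-0.1,0,2.8],0],[-1,[-0.1,0,2.85],0],[-1,[-0.1,0,2.85],0]]'; python3 - <<'E'
from h import *
import cv2
d=np.load("w2.npz"); f=200/np.tan(np.radians(float(d["fovy"])/2)); c=({k:d[k] for k in d},f,R.from_euler("xyz",d["attitude"]).as_matrix())
P=lambda x,y,z:ray(c,180+x/2.3-.3,90+y/2.3-.3,z).round(1)
print(P(328,273,89),P(227,180,75),P(402,180,75),P(232,335,75),"bar",P(214,37,75),P(449,37,75),"feet",P(226,316,16),P(426,318,16))
st=manip.read_state();print(st["eef_pos"],st["wrist_force"]); i=manip.camera("wrist")[:,:,::-1]
cv2.imwrite("pics/w3.png",cv2.resize(i[150:290,250:400],None,fx=4,fy=4,interpolation=2))
E
```

```text
clock: 5.2
eef_pos: [552.7, -43.8, 164.1]
eef_rot: [3.141, 0.0, 1.626]
wrist_force: [-0.4, -1.1, -1.6]
finger_gap: 13.1
finger_force: 50.0
[552.5 -42.   89. ] [510.2  -9.7  75. ] [579.9  -5.7  75. ] [513.9 -74.9  75. ] bar [504.   44.4  75. ] [593.2  49.6  75. ] feet [503.4 -86.5  16. ] [604.4 -81.6  16. ]
[552.72549871 -43.81572092 164.09413728] [-0.41362877 -1.10035824 -1.56399116]
```

View pics/w3.png

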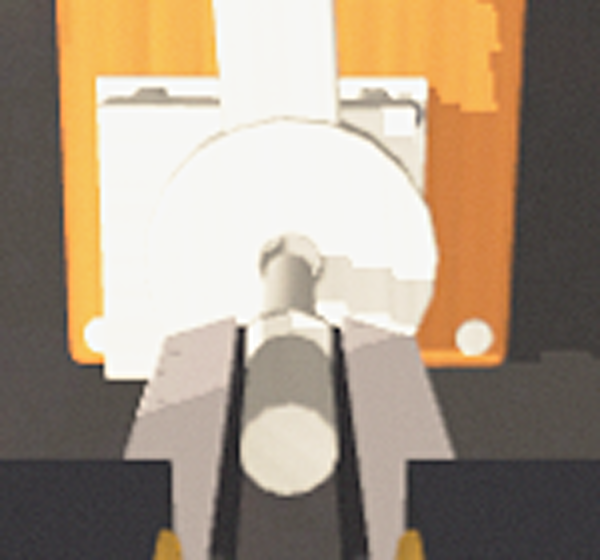

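The tip sits at the hole, but about 1.7 mm too far toward −y (crescent at rows 233–255) and 0.6 mm toward −x. I'll shift it and probe down.

```bash
python3 -m creep '[[-1,[0.1,0.03,0],0],[-1,[0.17,0.05,0],0],[-1,[0.17,0.05,0],0],[-1,[0.17,0.05,0],0],[-1,[0.17,0.05,0.05],0],[-1,[0.17,0.05,0.1],0],[-1,[0.17,0.05,0.15],0],[-1,[0.17,0.05,0.2],0],[-1,[0.17,0.05,0.23],0],[-1,[0.17,0.05,0.26],0],[-1,[0.17,0.05,0.26],0]]'; python3 -m creep '[[-1,[0,0,0.03],0],[-1,[0,0,0.03],0]]'; python3 -m creep '[[-1,[0,0,0.03],0],[-1,[0,0,0.03],0]]'
```

```text
clock: 6.35
eef_pos: [553.0, -42.0, 161.3]
eef_rot: [-3.142, -0.0, 1.627]
wrist_force: [0.9, -0.6, -1.1]
finger_gap: 13.2
finger_force: 50.0
clock: 6.55
eef_pos: [553.0, -42.0, 161.0]
eef_rot: [-3.142, -0.0, 1.627]
wrist_force: [1.4, -0.3, 0.2]
finger_gap: 13.1
finger_force: 50.0
clock: 6.75
eef_pos: [553.0, -41.9, 160.7]
eef_rot: [-3.142, -0.0, 1.627]
wrist_force: [0.2, 0.4, -0.9]
finger_gap: 13.1
finger_force: 50.0
```

```bash
for k in 1; do python3 -m creep '[[-1,[0,0,0.03],0],[-1,[0,0,0.06],0],[-1,[0,0,0.06],0]]' | tail -4|head -2; python3 -m creep '[[-1,[0,0,0.03],0],[-1,[0,0,0.06],0],[-1,[0,0,0.06],0]]'| grep -E 'pos|wrist'; python3 -m creep '[[-1,[0,0,0.03],0],[-1,[0,0,0.06],0],[-1,[0,0,0.06],0]]'| grep -E 'pos|wrist'; done
```

```text
eef_rot: [-3.142, -0.0, 1.627]
wrist_force: [-0.0, -0.3, -0.9]
eef_pos: [553.0, -41.9, 159.5]
wrist_force: [-0.4, 0.2, -0.5]
eef_pos: [553.0, -42.0, 158.9]
wrist_force: [-0.2, 0.2, -0.0]
```

```bash
python3 -m creep '[[-1,[0,0,0.1],0],[-1,[0,0,0.2],0],[-1,[0,0,0.3],0],[-1,[0,0,0.3],0]]' | grep -E 'pos|wrist'; python3 -m creep '[[-1,[0,0,0.1],0],[-1,[0,0,0.2],0],[-1,[0,0,0.3],0],[-1,[0,0,0.4],0],[-1,[0,0,0.5],0],[-1,[0,0,0.5],0]]'| grep -E 'pos|wrist'; python3 -m creep '[[-1,[0,0,0.05],0],[-1,[0,0,0.1],0],[-1,[0,0,0.15],0],[-1,[0,0,0.15],0]]'| grep -E 'pos|wrist'
```

```text
eef_pos: [553.0, -41.9, 155.8]
wrist_force: [-0.2, 0.5, -1.4]
eef_pos: [553.0, -42.0, 150.8]
wrist_force: [-0.5, -1.0, -1.3]
eef_pos: [553.0, -42.0, 149.4]
wrist_force: [0.0, -0.2, -0.6]
```

```bash
python3 -m creep '[[-1,[0,0,0.05],0],[-1,[0,0,0.1],0],[-1,[0,0,0.1],0]]' | grep -E 'pos|wrist'; python3 -m creep '[[-1,[0,0,0.03],0],[-1,[0,0,0.03],0]]'| grep -E 'pos|wrist';python3 -m creep '[[-1,[0,0,0.03],0],[-1,[0,0,0.03],0]]'| grep -E 'pos|wrist'; python3 -m creep '[[-1,[0,0,0.03],0],[-1,[0,0,0.03],0]]'| grep -E 'pos|wrist'
```

```text
eef_pos: [553.0, -42.0, 148.4]
wrist_force: [0.1, -0.4, -0.7]
eef_pos: [553.0, -42.0, 148.1]
wrist_force: [-0.6, 0.1, -1.4]
eef_pos: [553.0, -42.0, 147.8]
wrist_force: [-0.3, -0.8, -1.0]
eef_pos: [553.0, -41.9, 147.5]
wrist_force: [0.2, -0.2, -1.7]
```

```bash
python3 -m creep '[[-1,[0,0,0.03],0],[-1,[0,0,0.03],0]]'| grep -E 'pos|wrist';python3 -m creep '[[-1,[0,0,0.02],0],[-1,[0,0,0.02],0]]'| grep -E 'pos|wrist'; python3 -m creep '[[-1,[0,0,0.02],0],[-1,[0,0,0.02],0]]'| grep -E 'pos|wrist'
```

```text
eef_pos: [553.1, -41.9, 147.4]
wrist_force: [0.2, -0.6, 0.4]
eef_pos: [553.2, -42.0, 147.4]
wrist_force: [-1.3, 1.0, 3.5]
eef_pos: [553.2, -42.0, 147.3]
wrist_force: [-1.1, -0.0, 5.7]
```

```bash
python3 -m creep '[[-1,[0,0,-0.02],0],[-1,[0,-0.07,-0.02],0],[-1,[0,-0.14,-0.02],0],[-1,[0,-0.2,-0.02],0],[-1,[-0.01,-0.27,-0.02],0],[-1,[-0.02,-0.34,-0.02],0],[-1,[-0.03,-0.4,-0.02],0],[-1,[-0.03,-0.4,-0.02],0]]'| grep -E 'pos|wrist'; python3 -m creep '[[-1,[0,-0.05,0],0],[-1,[0,-0.1,0],0],[-1,[0,-0.15,0],0],[-1,[0,-0.15,0],0]]'| grep -E 'pos|wrist'; python3 -m creep '[[-1,[-0.01,-0.05,0],0],[-1,[-0.02,-0.1,0],0],[-1,[-0.02,-0.1,0],0]]'| grep -E 'pos|wrist'
```

```text
eef_pos: [549.2, -42.5, 147.2]
wrist_force: [5.4, 1.6, 4.8]
eef_pos: [547.6, -42.6, 147.1]
wrist_force: [4.8, -0.3, 5.3]
eef_pos: [545.8, -42.8, 146.4]
wrist_force: [1.3, -0.7, 0.3]
```

```bash
python3 -m creep '[[-1,[0,0,0.03],0],[-1,[0,0,0.03],0]]'| grep -E 'pos|wrist'; python3 -m creep '[[-1,[0,0,0.03],0],[-1,[0,0,0.03],0]]'| grep -E 'pos|wrist'
```

```text
eef_pos: [546.0, -42.8, 146.1]
wrist_force: [0.1, -0.7, -1.5]
eef_pos: [546.3, -42.8, 146.1]
wrist_force: [-0.3, 0.3, -0.9]
```

```bash
python3 -m creep '[[-1,[0,0,0.03],0],[-1,[0,0,0.03],0]]'| grep -E 'pos|wrist'; python3 -m creep '[[-1,[0,0,0.03],0],[-1,[0,0,0.03],0]]'| grep -E 'pos|wrist'; python3 -m creep '[[-1,[0,0,0.03],0],[-1,[0,0,0.03],0]]'| grep -E 'pos|wrist'
```

```text
eef_pos: [546.5, -42.8, 146.1]
wrist_force: [0.5, 0.0, -1.4]
eef_pos: [546.5, -42.8, 145.8]
wrist_force: [-0.2, 0.2, -1.2]
eef_pos: [546.5, -42.8, 145.5]
wrist_force: [0.0, 0.3, -1.9]
```

```bash
python3 -m creep '[[-1,[0,0,0.05],0],[-1,[0,0,0.1],0],[-1,[0,0,0.15],0],[-1,[0,0,0.15],0]]'| grep -E 'pos|wrist'; python3 -m creep '[[-1,[0,0,0.05],0],[-1,[0,0,0.1],0],[-1,[0,0,0.15],0],[-1,[0,0,0.15],0]]'| grep -E 'pos|wrist'; python3 -m creep '[[-1,[0,0,0.05],0],[-1,[0,0,0.1],0],[-1,[0,0,0.15],0],[-1,[0,0,0.2],0],[-1,[0,0,0.2],0]]'| grep -E 'pos|wrist'
```

```text
eef_pos: [546.5, -42.8, 144.0]
wrist_force: [0.3, 0.2, -0.9]
eef_pos: [546.6, -42.8, 142.5]
wrist_force: [-0.4, 0.7, -1.4]
eef_pos: [546.5, -42.8, 140.5]
wrist_force: [0.7, -0.4, -1.1]
```

```bash
python3 -m creep '[[-1,[0,0,0.1],0],[-1,[0,0,0.2],0],[-1,[0,0,0.3],0],[-1,[0,0,0.4],0],[-1,[0,0,0.5],0],[-1,[0,0,0.5],0]]'| grep -E 'pos|wrist'; python3 -m creep '[[-1,[0,0,0.1],0],[-1,[0,0,0.2],0],[-1,[0,0,0.3],0],[-1,[0,0,0.4],0],[-1,[0,0,0.5],0],[-1,[0,0,0.5],0]]'| grep -E 'pos|wrist'
```

```text
eef_pos: [546.5, -42.8, 135.4]
wrist_force: [0.4, -0.0, -1.0]
eef_pos: [546.5, -42.8, 130.4]
wrist_force: [-0.2, -0.4, -1.0]
```

```bash
python3 -m creep '[[-1,[0,0,0.1],0],[-1,[0,0,0.2],0],[-1,[0,0,0.3],0],[-1,[0,0,0.4],0],[-1,[0,0,0.5],0],[-1,[0,0,0.6],0],[-1,[0,0,0.7],0],[-1,[0,0,0.8],0],[-1,[0,0,0.8],0]]'| grep -E 'pos|wrist'; python3 -m creep '[[-1,[0,0,0.1],0],[-1,[0,0,0.2],0],[-1,[0,0,0.3],0],[-1,[0,0,0.4],0],[-1,[0,0,0.5],0],[-1,[0,0,0.6],0],[-1,[0,0,0.7],0],[-1,[0,0,0.7],0]]'| grep -E 'pos|wrist'
```

```text
eef_pos: [546.5, -42.8, 122.4]
wrist_force: [-0.1, -0.2, -1.1]
eef_pos: [546.5, -42.8, 115.4]
wrist_force: [0.3, -1.7, -0.4]
```

```bash
python3 -m creep '[[-1,[0,0,0.05],0],[-1,[0,0,0.1],0],[-1,[0,0,0.15],0],[-1,[0,0,0.15],0]]'| grep -E 'pos|wrist'; python3 -m creep '[[-1,[0,0,0.03],0],[-1,[0,0,0.06],0],[-1,[0,0,0.06],0]]'| grep -E 'pos|wrist'
```

```text
eef_pos: [546.5, -42.8, 114.0]
wrist_force: [1.0, -0.2, -0.8]
eef_pos: [546.6, -42.8, 113.4]
wrist_force: [-0.0, -0.3, -0.9]
```

```bash
python3 -m creep '[[-1,[0,0,0.03],0],[-1,[0,0,0.06],0],[-1,[0,0,0.06],0]]'| grep -E 'pos|wrist'; python3 -m creep '[[-1,[0,0,0.03],0],[-1,[0,0,0.06],0],[-1,[0,0,0.06],0]]'| grep -E 'pos|wrist'; python3 -m creep '[[-1,[0,0,0.03],0],[-1,[0,0,0.03],0]]'| grep -E 'pos|wrist'; python3 -m creep '[[-1,[0,0,0.03],0],[-1,[0,0,0.03],0]]'| grep -E 'pos|wrist'
```

```text
eef_pos: [546.6, -42.8, 112.8]
wrist_force: [0.7, 0.2, -1.0]
eef_pos: [546.6, -42.8, 112.2]
wrist_force: [0.4, -0.5, -2.8]
eef_pos: [546.6, -42.8, 111.9]
wrist_force: [0.0, -0.4, -0.7]
eef_pos: [546.6, -42.8, 111.6]
wrist_force: [0.5, 1.0, -2.0]
```

```bash
python3 -m creep '[[-1,[0,0,0.03],0],[-1,[0,0,0.03],0]]'| grep -E 'pos|wrist'; python3 -m creep '[[-1,[0,0,0.03],0],[-1,[0,0,0.03],0]]'| grep -E 'pos|wrist'; python3 -m creep '[[-1,[0,0,0.02],0],[-1,[0,0,0.02],0]]'| grep -E 'pos|wrist'
```

```text
eef_pos: [546.6, -42.8, 111.4]
wrist_force: [0.3, 0.3, -0.1]
eef_pos: [546.7, -42.8, 111.4]
wrist_force: [-1.1, -0.8, 4.7]
eef_pos: [546.7, -42.8, 111.4]
wrist_force: [-2.9, -0.1, 7.4]
```

```bash
python3 -m creep '[[-1,[0,0,-0.04],0],[-1,[0,0,-0.04],0],[0,[0,0,-0.04],0],[0,[0,0,-0.04],0],[0,[0,0,-0.04],0],[0,[0,0,-0.04],0],[0,[0,0,-0.04],0],[0,[0,0,-0.04],0],[0,[0,0,-0.04],0],[0,[0,0,-0.04],0]]'
```

```text
clock: 20.55
eef_pos: [546.6, -42.8, 111.3]
eef_rot: [3.142, 0.0, 1.627]
wrist_force: [0.1, -0.6, 0.1]
finger_gap: 47.2
finger_force: 0.0
```

```bash
python3 -m creep '[[0,[0,0,-1],0],[0,[0,0,-2.5],0],[0,[0,0,-5],0],[0,[0,0,-8],0],[0,[0,0,-10],0],[0,[-2,0,-10],0],[0,[-5,0,-10],0],[0,[-7,0,-10],0],[0,[-7,0,-10],0]]'|grep -E "pos|wrist"; python3 - <<'E'
from h import *
import cv2
i=manip.camera("wrist")[:,:,::-1]; s=manip.camera("scene")[:,:,::-1]
a=cv2.resize(i[20:270,200:450],None,fx=1.6,fy=1.6,interpolation=2); b=cv2.resize(s[170:260,255:375],None,fx=3.3,fy=3.3,interpolation=2)
o=np.zeros((400,800,3),np.uint8);o[:,:400]=a;o[:b.shape[0],400:400+b.shape[1]]=b;cv2.imwrite("pics/e.png",o)
E
```

```text
eef_pos: [550.5, -114.6, 211.9]
wrist_force: [-0.2, 0.3, 0.4]
```

View pics/e.png

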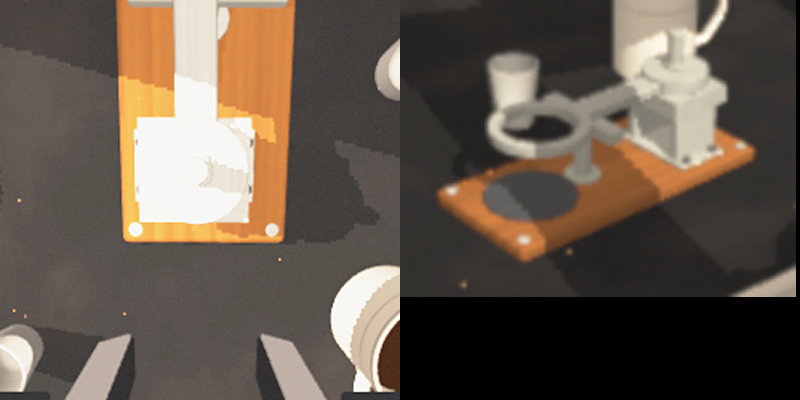

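The pin stands upright in the eye at (207,170), with its collar down on the eye. The arm lies flat on the plate and crossbar, and the gripper is clear of everything.

```bash
python3 -c "
from cell import manip; print(manip.sign_off())"
```

```text
the job is handed in; nothing more can be done
None
```

The swing arm is re-hung and the job is handed in (no verdict came back): the pin is through the eye and knuckle with its collar flush, the arm lies flat, contact force at the steps I read stayed under 10 N, and the last motion ended at about 21 s of the 72 s allowed.

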